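# Spacer into the wide gap, die block held flush

## Task

Two die blocks lie loose in two bench nests, each with a gap between the block and the stop bar nearer the robot. Take the upright steel spacer by its tab, slide it all the way down into the gap that is wide enough for it (not the other one), and push with it until that block sits flush against the fence at the far end. Finish while still holding the spacer, keeping the block pressed against the fence; leave the other block and the things lying around where they are.

Things in the scene. Friction and masses are not known exactly. Their poses are not given: they have to be found in the camera images.
- spacer_tab (a point): loose upright steel spacer, about 0.22 kg: foot 22 mm thick (own x) x 50 (own y) x 30 high, on it a grooved tab 12 thick (own x) x 30 (own y), 29 to 85 above the underside; works either way round. This point: centre line, 62 above the underside, the place to grip across the 12 mm. Stood in a nest, fingers kept over 36 mm above its underside clear the block
- nest_a: bench nest, fixed: dark steel base 120 x 92 x 10 mm; origin at the centre of its underside, own +x from stop bar to fence, z up. Pocket floor z = 10. Aluminium fence, inner face x = 42, top z = 34. Side rails along x, inner faces y = +-34, top z = 18. This nest's gap takes the spacer: 27 to 29 mm at the start
- nest_b: bench nest, fixed: dark steel base 120 x 92 x 10 mm; origin at the centre of its underside, own +x from stop bar to fence, z up. Pocket floor z = 10. Aluminium fence, inner face x = 42, top z = 34. Side rails along x, inner faces y = +-34, top z = 18. Like nest_a but for its stop bar: the gap is too narrow, 11 to 13 mm at the start
- nest_a_stop (a point): nest_a's aluminium stop bar: centre of its inner face (towards the fence) at pocket floor height, x = -34, z = 10 mm in the nest's frame. Bar 12 thick, 66 wide, screw heads to z = 33. Pocket from here to the fence: 76 mm. The gap lies between here and the block
- nest_b_stop (a point): nest_b's aluminium stop bar: centre of its inner face (towards the fence) at pocket floor height, x = -18, z = 10 mm in the nest's frame. Bar 12 thick, 66 wide, screw heads to z = 33. Pocket from here to the fence: 60 mm. The gap lies between here and the block
- block_a_mid (a point): aluminium die block, loose in nest_a: 44 mm along own x, 60 along own y, 28 high plus small dowel pins to 34, about 0.28 kg; this point is its centre, 14 mm above its underside. Starts 3 to 5 mm short of the fence, own x along the nest's x within 0.03 rad; flush against the fence, its centre is at x = 20 in nest_a's frame
- block_b_mid (a point): aluminium die block, loose in nest_b: 44 mm along own x, 60 along own y, 28 high plus small dowel pins to 34, about 0.28 kg; this point is its centre, 14 mm above its underside. Starts 3 to 5 mm short of the fence, own x along the nest's x within 0.03 rad; leave it alone
- weight_200: bystander: steel knob weight, 30 mm across, 45 high; origin at its underside
- weight_100: bystander: steel knob weight, 24 mm across, 37 high; origin at its underside
- white_vial: bystander: small white capped vial, 22 mm across, 52 high; origin at its underside
Things that resemble listed ones, but are neither listed nor needed, are in the scene too. What is shaped like the part that bears block_a_mid but orange or turquoise is not meant.

How it is judged:
By the outcome, as a careful person would: the job done as asked, in the order asked, and still so for the second after the job is handed in, while the arm keeps its last pose, push and grip.
It also fails if it takes over 48 s, if anything falls off the work surface, if the arm or the gripper's body presses on something with over 40 N, if the wrist force passes 120 N, or if a joint passes its speed limit or range.

## Robot

A 6-joint arm with a two-finger parallel gripper is mounted at the origin on a cart in front of the work surface, level with it; the furniture and walls round the work are solid. World frame = base frame: x ahead of the robot, y to its left, z up, the work surface at z = 0. Lengths are in mm, angles in rad, forces in N, time in s.
With the tool pointing down it reaches from about 325 to 925 mm from the base axis. Payload 3.1 kg.
Tool frame: the origin (TCP) lies at the very end of the fingers, on their centre line; the grasp point (between the pads) lies bot.hold_point_z behind it (bot.hold_point_z is the distance from the TCP to the grasp point, in mm); z points along the fingers, y is the line along which they close (so a half turn about z gives the same grasp; the last joint's range is limited). The gripper opens to 85 mm and grips with 20 to 120 N. Pads are 22 mm wide; open, the fingers measure 114 mm over their backs; the gripper's body (76 mm by 85 mm) begins 54 mm behind the grasp point. The pads swing forward as they close: fully open they stand 13 mm farther back than shut.
Start: joints at [-1.23, 0.217, 1.613, -0, 1.311, -0.112], TCP at [273.45, -562.018, 231.3] pointing down, gripper open.
Joint ranges: [-2.75, 2.75], [-0.78, 2.1], [0.31, 2.55], [-1.13, 4.27], [0.13, 2.63], [-2.58, 2.58]. Speed limits (rad/s): [2.79, 2.79, 3.14, 3.14, 3.14, 3.14].

## Interface

Orientations are given as [roll, pitch, yaw] about the fixed x, y, z axes, in that order (R = Rz(yaw) Ry(pitch) Rx(roll)).
In Python, from station import bot, vision, order, models gives the robot as it stands.
- The arm moves only by the tool jog_arm, never from a script. Its argument "increments" is a list of rows, each an object with "grip": the finger opening in cm, from 0 to 8.54; "slide": the shift along the tool's x, y, z in cm, a list of three; "rot": the turn, a rotation vector about the tool's x, y, z in rad, a list of three. A call has 1 to 12 rows; each row is the pose to reach, as a shift and turn from the pose commanded when the call began, along the tool's axes at that moment; what a row does not reach only later rows make up. A row lasts 1/10 s, in which the tool goes at most 50 mm and 8.59 degrees, less where a joint would pass 70% of its speed; a pose out of reach is approached as far as the arm can. A call with a gripper value outside its range is refused whole. The fingers move at their own pace and stop on an object; the grip force is fixed at half the most. Time passes only in rows, so rows that repeat a pose let the fingers close. It gives the time, the measured TCP pose, the force, the opening and the grip force at its end, in the units of the state.
- bot.get_obs(): the state, without advancing time (a new reading comes with each control period).
- vision.read_camera(name): name is "scene" or "top" or "wrist"; returns (picture, depth): 420x560x3 uint8, red, green, blue; 420x560 float32, mm along the optical axis (not along the pixel's ray), 0 where there is no reading.
- vision.calibration(name): a dict with "camera_matrix" (3x3 intrinsics, pixels), "T" (4x4, takes a point from camera to world coordinates). Camera axes: x right, y up, looking along -z (the intrinsics and any distortion apply to the point x, -y, -z); pixel columns grow to the right and rows downward; lengths in mm; the calibration is good to about 2 mm. A picture is of the moment at which its call begins: read the wrist's pose just before it. calibration takes no time and is no camera call; for the wrist camera it gives the pose at the moment of the call.
- order.close_job(): hands the job in; it is judged then, once.
Trained networks look in the newest picture that a camera, given by its name, has taken for a name from the list of things; names that differ only in an ending like _2 or _b are one class to them, and where a whole thing is asked for, a point or a joint stands for the part that bears it (a point fixed in the world has none). Each returns a list of dicts, best first, with "conf" (0 to 1); they miss things now and then, are a little off and sometimes report something else, mostly with a low value. They report only what shows in the picture. A call takes as long as a camera call. They do not tell look-alikes from the thing itself.
- models.spot_in(camera, name): "extent" ([left, top, width, height] in pixels, round what is visible of it).
- models.pinpoint(camera, name): "pixel" ([column, row] in pixels: a listed point, or the origin of a listed thing).
The state is a dict: "time_s": time; "joints": joint angles; "joint_vel": joint speeds; "tau": joint torques, N m; "position": TCP position; "ee_rot": TCP orientation; "force": force on the tool from outside, world axes, zero at the start; "moment": the same for the moment, N m; "grip_width": finger opening in mm; "grasp_force": force on a finger pad.
Only numpy, scipy, OpenCV 4.12 (cv2) and the standard library are available. Lean on these libraries where they do the work, as an engineer would, in place of code of your own. Each camera call takes 0.05 s, during which the arm holds its last target. There are 200 camera calls.

## Working session

There is one attempt and no reset: what is moved stays moved. The work goes in short steps, Python scripts to look and compute and a tool call to move; the robot and the scene stay as the last step left them, time stands still between calls to the robot, and variables do not carry over. Pictures are saved under pics/ and viewed, at most 10 in all, crops included, and the job is handed in when it is done.

Besides the shell and the picture viewer there is one more tool, called after ">>>" as name([rows], argument=value, ...), one row to a line, values as JSON. jog_arm: Moves the arm, as the interface text tells. Its arguments: {"type":"object","properties":{"increments":{"type":"array"}},"required":["increments"]}

```bash
mkdir -p pics; cat > h.py <<'E'
import sys; sys.path.insert(0,'.')
from station import bot,vision,order,models
import numpy as np, cv2
def snap(c,fn=None):
    im,d=vision.read_camera(c); cal=vision.calibration(c)
    if fn: cv2.imwrite('pics/'+fn,im[:,:,::-1])
    return im,d,cal
def ray(cal,px):
    K=np.array(cal['camera_matrix']);T=np.array(cal['T'])
    r=np.linalg.inv(K)@[px[0],px[1],1]; v=np.array([r[0],-r[1],-r[2]])
    return T[:3,3],T[:3,:3]@v   # scaled: depth * v
def at_depth(cal,px,d):
    o,v=ray(cal,px); return o+v*d
def at_z(cal,px,z):
    o,v=ray(cal,px); return o+v*(z-o[2])/v[2]
E
python3 - <<'E'
from h import *
print(bot.hold_point_z, bot.get_obs()['position'])
for c in ['scene','top']:
    im,d,cal=snap(c,c+'0.png'); print(c,{k:np.round(v,3).tolist() for k,v in cal.items()})
    for n in ['spacer_tab','nest_a','nest_a_stop','block_a_mid']:
        for r in models.pinpoint(c,n)[:4]:
            px=r['pixel']; print(n,np.round(px,1),round(r['conf'],2),np.round(at_depth(cal,px,d[int(px[1]),int(px[0])])))
E
```

```text
18.700000000000003 [ 273.14124069 -561.22964168  229.97485952]
scene {'camera_matrix': [[394.098, 0.0, 286.298], [0.0, 394.098, 210.73], [0.0, 0.0, 1.0]], 'T': [[-0.897, 0.207, -0.39, 219.722], [-0.441, -0.37, 0.818, 673.902], [0.025, 0.906, 0.423, 456.966], [0.0, 0.0, 0.0, 1.0]]}
spacer_tab [370.  192.3] 0.94 [ 436. -287.   68.]
nest_a [223.4 289.5] 0.94 [445. 366. 178.]
nest_a [308.7 246.3] 0.72 [494. -20.  25.]
nest_a [291.2 247.6] 0.66 [532. -10.  16.]
nest_a_stop [304.3 247.9] 0.86 [511. -35.   9.]
block_a_mid [245.2 222.5] 0.8 [674. -50.  26.]
block_a_mid [288.2 237. ] 0.63 [541. -13.  39.]
block_a_mid [311.9 276.6] 0.62 [442.  86.  28.]
block_a_mid [229.2 287.9] 0.41 [561. 189.  27.]
top {'camera_matrix': [[433.615, 0.0, 276.971], [0.0, 433.615, 214.592], [0.0, 0.0, 1.0]], 'T': [[-0.066, 0.97, -0.233, 348.963], [-0.998, -0.064, 0.017, -51.364], [0.001, 0.233, 0.972, 1046.183], [0.0, 0.0, 0.0, 1.0]]}
spacer_tab [382.6 268.9] 0.82 [ 440. -293.   88.]
nest_a [270.3 235.6] 0.8 [540. -50.  39.]
nest_a [180.5 223.7] 0.79 [584. 162.  34.]
nest_a_stop [275.4 251.4] 0.58 [503. -59.  29.]
block_a_mid [277.6 182.4] 0.72 [674. -76.  26.]
block_a_mid [270.8 231.5] 0.63 [550. -51.  37.]
block_a_mid [224.8 276.9] 0.63 [452.  63.  25.]
```

View pics/top0.png

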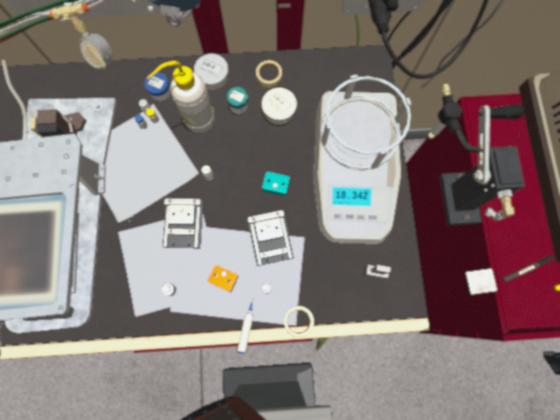

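View pics/scene0.png

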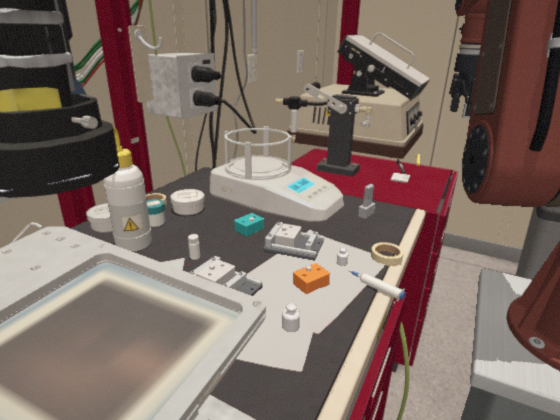

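The top view shows two nests, at (182,223) and (270,237). The spacer is at (378,270), and the orange block (222,279) and turquoise block (276,182) are decoys. Block candidates are the two grey ones inside the nests. I'll take one close crop to tell the gaps apart.

```bash
python3 - <<'E'
from h import *
im=cv2.imread('pics/top0.png')
a=cv2.resize(im[185:285,150:310],None,fx=4.8,fy=4.8,interpolation=cv2.INTER_CUBIC)[:,:768]
b=cv2.resize(im[255:285,355:405],None,fx=3.5,fy=3.5,interpolation=cv2.INTER_CUBIC)
a[480-b.shape[0]:,768-b.shape[1]:]=b
cv2.imwrite('pics/crop1.png',a)
_,d=vision.read_camera('top')
print(models.pinpoint('top','nest_b_stop'))
cal=vision.calibration('top')
# world points for spacer
pts=[]
for v in range(258,285):
  for u in range(360,400):
    p=at_depth(cal,(u,v),d[v,u]); 
    if p[2]>15: pts.append(p)
pts=np.array(pts); 
for lo,hi in((15,45),(60,100)):
  q=pts[(pts[:,2]>lo)&(pts[:,2]<hi)]
  print(lo,len(q),q.mean(0).round(),cv2.minAreaRect(q[:,:2].astype(np.float32)))
E
```

```text
[{'pixel': [184.5, 229.4], 'conf': 0.86}]
15 133 [ 439. -286.   30.] ((440.96942138671875, -293.09210205078125), (50.00041580200195, 21.658784866333008), 74.31173706054688)
60 106 [ 441. -291.   81.] ((441.6214904785156, -293.19720458984375), (30.05259132385254, 12.510196685791016), 74.56322479248047)
```

View pics/crop1.png

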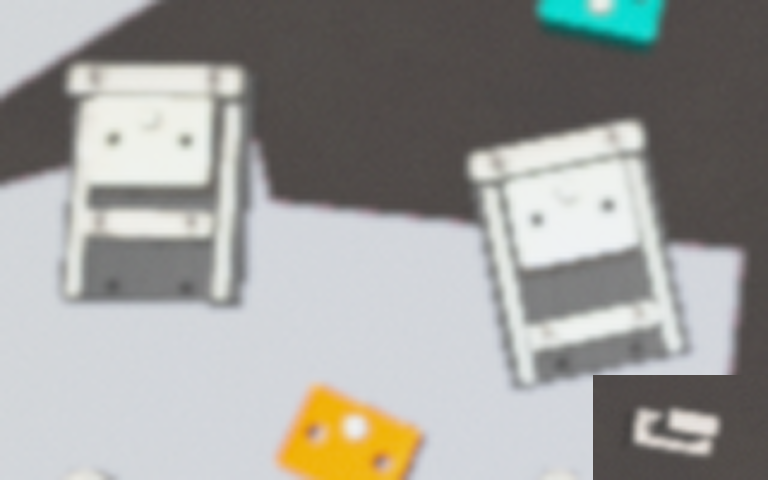

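Right nest (centre ~(270,237)) has the wide gap, so that is nest_a. The left nest's bar sits close to its block, so that is nest_b. There is only one spacer, at (378,270).

```bash
python3 - <<'E'
from h import *
from scipy.spatial.transform import Rotation as R
o=bot.get_obs(); print(o['position'].round(1) if hasattr(o['position'],'round') else o['position'],o['ee_rot'],o['time_s'])
Rt=R.from_euler('xyz',o['ee_rot']).as_matrix(); print(Rt.round(3))
im,d,cal=snap('top')
uv=np.array([(u,v) for v in range(205,275) for u in range(240,300)])
P=np.array([at_depth(cal,p,d[p[1],p[0]]) for p in uv])
q=P[(P[:,2]>6)&(P[:,2]<45)]
print('base',cv2.minAreaRect(q[:,:2].astype(np.float32)))
for lo,hi in((6,13),(14,22),(24,31),(31,35.5),(35.5,42)):
  s=P[(P[:,2]>lo)&(P[:,2]<hi)]; print(lo,len(s),s.mean(0).round(1),cv2.minAreaRect(s[:,:2].astype(np.float32)))
w=vision.calibration('wrist'); print(np.array(w['camera_matrix']).round(0).tolist(), (np.linalg.inv(np.r_[np.c_[Rt,np.array(o['position'])],[[0,0,0,1]]])@np.array(w['T'])).round(3))
E
```

```text
[ 273.4 -562.   231.3] [3.14152238e+00 2.17601091e-05 4.52800936e-01] 0.6
[[ 0.899  0.437  0.   ]
 [ 0.437 -0.899 -0.   ]
 [-0.     0.    -1.   ]]
base ((554.788330078125, -57.38658905029297), (144.099365234375, 116.70004272460938), 8.681626319885254)
6 684 [521.1 -49.7   9.8] ((554.788330078125, -57.38658905029297), (144.099365234375, 116.70004272460938), 8.681626319885254)
14 257 [533.  -47.5  17.8] ((537.8280639648438, -47.604461669921875), (115.89378356933594, 84.56676483154297), 10.692167282104492)
24 138 [525.9 -49.3  28.6] ((545.9159545898438, -45.87306213378906), (102.06299591064453, 81.30989074707031), 8.234171867370605)
31 228 [563.9 -45.   33.3] ((546.1151123046875, -46.91950607299805), (102.15010833740234, 85.4879379272461), 9.25952434539795)
35.5 464 [559.2 -44.9  38.1] ((547.710205078125, -49.13976287841797), (97.27082061767578, 74.61952209472656), 7.73991584777832)
[[344.0, 0.0, 279.0], [0.0, 344.0, 209.0], [0.0, 0.0, 1.0]] [[-1.00000e-03  9.50000e-01  3.12000e-01  7.92010e+01]
 [ 1.00000e+00  1.00000e-03 -0.00000e+00  3.60000e-01]
 [-0.00000e+00  3.12000e-01 -9.50000e-01 -1.43573e+02]
 [ 0.00000e+00  0.00000e+00  0.00000e+00  1.00000e+00]]
```

```bash
cat >> h.py <<'E'
from scipy.spatial.transform import Rotation as R
def move(pos,yaw):
    o=bot.get_obs(); Rt=R.from_euler('xyz',o['ee_rot'])
    Rg=R.from_euler('xyz',[np.pi,0,yaw])
    print('from',np.round(o['position'],1),np.round(o['ee_rot'],4),'t',o['time_s'])
    print('slide cm',np.round(Rt.inv().apply(np.array(pos)-o['position'])/10,2).tolist(),'rot',np.round((Rt.inv()*Rg).as_rotvec(),4).tolist())
E
python3 -c "
from h import *
move([441,-293,170],np.deg2rad(74.4))"
```

```text
from [ 273.5 -562.   231.3] [ 3.1415 -0.      0.4528] t 0.65
slide cm [26.83, -16.86, 6.13] rot [0.0001, 0.0, -0.8457]
```

>>> jog_arm([
  {"grip":6,"slide":[5,-3,1],"rot":[0,0,-0.14]},
  {"grip":6,"slide":[9,-6,2],"rot":[0,0,-0.28]},
  {"grip":6,"slide":[13,-8,3],"rot":[0,0,-0.42]},
  {"grip":6,"slide":[17,-11,4],"rot":[0,0,-0.56]},
  {"grip":6,"slide":[21,-13,5],"rot":[0,0,-0.7]},
  {"grip":6,"slide":[25,-15.5,6],"rot":[0,0,-0.84]},
  {"grip":6,"slide":[26.8,-16.9,6.1],"rot":[0,0,-0.846]},
  {"grip":6,"slide":[26.8,-16.9,6.1],"rot":[0,0,-0.846]},
  {"grip":6,"slide":[26.8,-16.9,6.1],"rot":[0,0,-0.846]},
])

```text
time_s: 1.55
position: [440.8, -292.9, 170.6]
ee_rot: [3.141, 0.001, 1.3]
force: [-0.3, 0.4, 0.7]
grip_width: 59.9
grasp_force: 0.0
```

```bash
python3 - <<'E'
from h import *
o=bot.get_obs(); print(np.round(o['position'],1),o['ee_rot'],o['time_s'],o['grip_width'])
im,d,cal=snap('wrist','w1.png')
for r in models.pinpoint('wrist','spacer_tab')[:2]:
    px=r['pixel'];print(px,r['conf'],at_z(cal,px,62))
H,W=d.shape
uu,vv=np.meshgrid(np.arange(W),np.arange(H))
K=np.array(cal['camera_matrix']);T=np.array(cal['T'])
c=np.stack([(uu-K[0,2])/K[0,0]*d,-(vv-K[1,2])/K[1,1]*d,-d],-1)
P=(c@T[:3,:3].T+T[:3,3])
m=(d>0)&(abs(P[...,0]-441)<60)&(abs(P[...,1]+293)<60)
for lo,hi in((20,34),(78,95)):
  s=P[m&(P[...,2]>lo)&(P[...,2]<hi)]; print(lo,len(s),s.mean(0).round(1),np.median(s[:,2]),cv2.minAreaRect(s[:,:2].astype(np.float32)))
E
```

```text
[ 440.8 -292.9  170.6] [3.14120800e+00 1.01737918e-03 1.30019936e+00] 1.55 59.921019645413715
[279.4, 205.7] 0.9 [ 440.22564981 -294.98803181   62.        ]
20 756 [ 443.  -285.8   30.5] 30.86673960074421 ((440.71826171875, -293.79852294921875), (49.764827728271484, 21.96751594543457), 75.84223937988281)
78 726 [ 441.1 -292.6   85.7] 86.02013982393953 ((440.8011779785156, -294.1097717285156), (30.39022445678711, 12.105131149291992), 76.2620849609375)
```

View pics/w1.png

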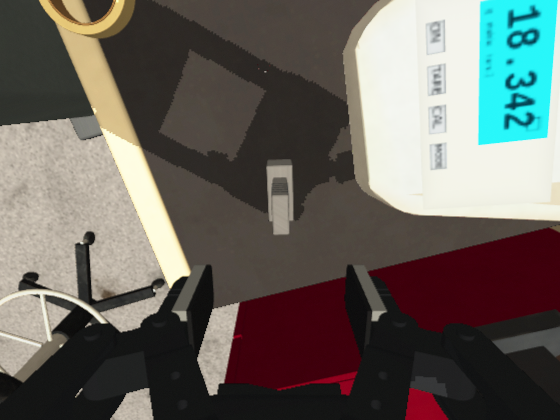

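The wrist view shows the spacer at (280,195), lined up between the fingers. Its measured heights of 31 and 86 mm match the description. Descending now.

```bash
python3 -c "
from h import *
move([440.8,-294,43.5],np.deg2rad(76))"
```

```text
from [ 440.4 -294.1  170.8] [3.1407e+00 1.0000e-03 1.2977e+00] t 1.65
slide cm [0.03, 0.02, 12.73] rot [0.0009, 0.0011, -0.0288]
```

>>> jog_arm([
  {"grip":4,"slide":[-0.1,0,4],"rot":[0,0,-0.03]},
  {"grip":4,"slide":[-0.1,0,8],"rot":[0,0,-0.03]},
  {"grip":4,"slide":[-0.1,0,11],"rot":[0,0,-0.03]},
  {"grip":4,"slide":[-0.1,0,12.7],"rot":[0,0,-0.03]},
  {"grip":4,"slide":[-0.1,0,12.7],"rot":[0,0,-0.03]},
  {"grip":0.8,"slide":[-0.1,0,12.7],"rot":[0,0,-0.03]},
  {"grip":0.8,"slide":[-0.1,0,12.7],"rot":[0,0,-0.03]},
  {"grip":0.8,"slide":[-0.1,0,12.7],"rot":[0,0,-0.03]},
  {"grip":0.8,"slide":[-0.1,0,12.7],"rot":[0,0,-0.03]},
  {"grip":0.8,"slide":[-0.1,0,12.7],"rot":[0,0,-0.03]},
])

```text
time_s: 2.65
position: [441.4, -295.3, 45.1]
ee_rot: [3.138, 0.003, 1.329]
force: [-0.1, -1.9, 5.4]
grip_width: 11.2
grasp_force: 59.5
```

Gripped. Lift straight up, then go to a hover beside the gap for a close look.

>>> jog_arm([
  {"grip":0.8,"slide":[0,0,-4],"rot":[0,0,0]},
  {"grip":0.8,"slide":[0,0,-9],"rot":[0,0,0]},
  {"grip":0.8,"slide":[0,0,-13],"rot":[0,0,0]},
  {"grip":0.8,"slide":[0,0,-15],"rot":[0,0,0]},
  {"grip":0.8,"slide":[0,0,-15],"rot":[0,0,0]},
])

```text
time_s: 3.15
position: [442.2, -295.0, 197.0]
ee_rot: [3.135, 0.003, 1.329]
force: [0.6, -0.6, -3.4]
grip_width: 11.5
grasp_force: 59.5
```

```bash
python3 -c "
from h import *
move([515,-80,194],np.deg2rad(100))"
```

```text
from [ 442.2 -295.   197. ] [3.1348e+00 2.9000e-03 1.3291e+00] t 3.15
slide cm [22.61, 1.92, 0.25] rot [0.0061, 0.0043, -0.4163]
```

>>> jog_arm([
  {"grip":0.8,"slide":[4,0.4,0],"rot":[0,0,-0.08]},
  {"grip":0.8,"slide":[8,0.7,0],"rot":[0,0,-0.16]},
  {"grip":0.8,"slide":[12,1,0],"rot":[0,0,-0.24]},
  {"grip":0.8,"slide":[16,1.4,0],"rot":[0,0,-0.32]},
  {"grip":0.8,"slide":[20,1.7,0],"rot":[0,0,-0.38]},
  {"grip":0.8,"slide":[22.6,1.9,0],"rot":[0,0,-0.42]},
  {"grip":0.8,"slide":[22.6,1.9,0],"rot":[0,0,-0.42]},
  {"grip":0.8,"slide":[22.6,1.9,0],"rot":[0,0,-0.42]},
])

```text
time_s: 3.95
position: [511.1, -77.9, 190.6]
ee_rot: [-3.137, -0.002, 1.75]
force: [0.3, -1.1, -3.9]
grip_width: 11.5
grasp_force: 59.3
```

```bash
cat >> h.py <<'E'
def cloud(d,cal):
    H,W=d.shape; uu,vv=np.meshgrid(np.arange(W),np.arange(H))
    K=np.array(cal['camera_matrix']);T=np.array(cal['T'])
    c=np.stack([(uu-K[0,2])/K[0,0]*d,-(vv-K[1,2])/K[1,1]*d,-d],-1)
    return c@T[:3,:3].T+T[:3,3]
E
python3 - <<'E'
from h import *
o=bot.get_obs(); print(np.round(o['position'],1),o['ee_rot'],o['time_s'],o['grip_width'])
im,d,cal=snap('wrist','w2.png')
for n,z in(('nest_a_stop',10),('block_a_mid',24),('spacer_tab',210)):
  for r in models.pinpoint('wrist',n)[:3]:
    px=r['pixel'];print(n,np.round(px),r['conf'],at_z(cal,px,z).round(1))
P=cloud(d,cal); np.savez('w2.npz',P=P,im=im)
m=(d>0)&(abs(P[...,0]-540)<85)&(abs(P[...,1]+47)<70)
for lo,hi in((8,12),(15,21),(25,31),(32,35.5),(36.5,40),(100,260)):
  s=P[m&(P[...,2]>lo)&(P[...,2]<hi)]; print(lo,len(s),s.mean(0).round(1),cv2.minAreaRect(s[:,:2].astype(np.float32)))
E
```

```text
[511.1 -77.9 190.6] [-3.13699357e+00 -1.72978942e-03  1.75030813e+00] 3.95 11.452567517639668
nest_a_stop [281. 155.] 0.8 [506.9 -52.3  10. ]
block_a_mid [333. 165.] 0.89 [554.8 -51.   24. ]
block_a_mid [450. 203.] 0.57 [672.1 -67.1  24. ]
block_a_mid [285. 152.] 0.42 [509.5 -47.4  24. ]
spacer_tab [278. 289.] 0.66 [509.7 -75.5 210. ]
8 3651 [518.7 -41.4  11.1] ((539.966552734375, -47.73551940917969), (119.5407943725586, 91.90035247802734), 8.319436073303223)
15 1289 [531.8 -34.2  19.1] ((535.6029663085938, -47.60163116455078), (110.49440002441406, 84.71159362792969), 8.112357139587402)
25 546 [531.3 -45.4  29.3] ((538.4473876953125, -47.61191940307617), (88.4853744506836, 83.94691467285156), 8.322792053222656)
32 1113 [565.4 -41.5  34.3] ((545.3331909179688, -46.52355194091797), (101.9475326538086, 85.50396728515625), 8.021669387817383)
36.5 2937 [557.6 -44.6  39. ] ((563.7576293945312, -43.38494873046875), (61.693634033203125, 82.3490219116211), 8.093232154846191)
100 25346 [509.3 -71.6 234.9] ((509.45782470703125, -71.86923217773438), (100.2730941772461, 41.43489456176758), 10.543718338012695)
```

View pics/w2.png

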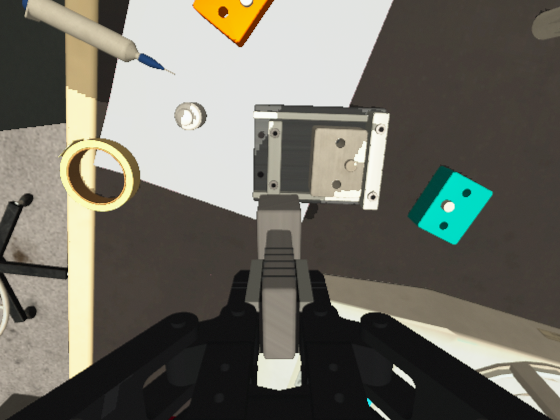

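Wrist view: nest_a is at (320,155), with the gap at (297,150) and the block at (340,160). The base rectangle comes out at 119.5x91.9 mm, matching the description. The held spacer's foot is at (279,225). Next I measure the gap and the foot in the nest frame.

```bash
python3 - <<'E'
from h import *
z=np.load('w2.npz'); P=z['P']; a=np.deg2rad(8.25)
M=np.array([[np.cos(a),np.sin(a)],[-np.sin(a),np.cos(a)]])
q=(P[...,:2]-[540,-47.7])@M.T; Z=P[...,2]
def ext(m): 
    s=q[m]; return len(s),np.percentile(s,[1,50,99],axis=0).round(1).tolist()
inn=(abs(q[...,1])<25)
print('block top',ext((Z>37)&(Z<41)&(q[...,0]<36)&(q[...,0]>-15)&(abs(q[...,1])<36)))
b=P[(Z>37.5)&(Z<40.5)&(q[...,0]<36)&(q[...,0]>-15)&(abs(q[...,1])<36)]; print(cv2.minAreaRect(b[:,:2].astype(np.float32)))
print('floor',ext((Z>9)&(Z<13)&inn&(q[...,0]>-36)&(q[...,0]<0)))
print('stop',ext((Z>24)&(Z<36)&inn&(q[...,0]<-25)&(q[...,0]>-60)))
print('fence',ext((Z>30)&(Z<37)&inn&(q[...,0]>36)))
f=(Z>140)&(Z<182); print('foot',ext(f), np.percentile(Z[f],[1,50,99]))
ft=P[(Z>168)&(Z<182)]; print(cv2.minAreaRect(ft[:,:2].astype(np.float32)))
ps=[]
for i in range(6):
    vision.read_camera('wrist'); o=bot.get_obs(); ps.append(np.r_[o['position'],o['ee_rot']])
ps=np.array(ps); ps[:,3]%=2*np.pi; mu=ps.mean(0); print(mu.round(3),ps.std(0).round(3)); print('tcp nest',M@(mu[:2]-[540,-47.7]))
E
```

```text
block top (3101, [[-6.2, -30.3], [13.2, 1.1], [35.6, 28.4]])
((554.6148681640625, -46.69464111328125), (42.70502853393555, 60.09528350830078), 8.242317199707031)
floor (1507, [[-33.4, -24.5], [-19.9, 0.8], [-6.6, 24.6]])
stop (758, [[-45.6, -24.4], [-39.7, 0.4], [-33.9, 24.6]])
fence (1096, [[42.0, -24.6], [49.4, -2.9], [150.2, 24.6]])
foot (2120, [[-45.3, -25.5], [-34.8, -4.1], [-23.3, 1.1]]) [148.34942065 176.48780567 180.65972388]
((507.5474853515625, -64.97891998291016), (22.025161743164062, 27.0639591217041), 10.766481399536133)
[512.637 -79.637 193.186   3.142  -0.      1.747] [0.172 0.16  0.228 0.    0.    0.   ]
tcp nest [-31.66223241 -27.68024217]
```

```bash
cat > meas.py <<'E'
from h import *
ref=None
for k in range(2):
    cal=vision.calibration('wrist'); o=bot.get_obs(); im,d=vision.read_camera('wrist'); P=cloud(d,cal); Z=P[...,2]
    m=(d>0)&(abs(P[...,0]-540)<85)&(abs(P[...,1]+47)<70)&(Z>8)&(Z<12)
    r=cv2.minAreaRect(P[m][:,:2].astype(np.float32)); print('base',np.round(r[0],1),np.round(r[1],1),round(r[2],2))
    f=P[(Z>o['position'][2]-23)&(Z<o['position'][2]-11)]; rf=cv2.minAreaRect(f[:,:2].astype(np.float32)); print('foot',np.round(rf[0],1),np.round(rf[1],1),round(rf[2],2),'zmin',np.percentile(f[:,2],1))
    T=np.array(cal['T']); print('tcp',np.round(o['position'],2),np.round(o['ee_rot'],4),'cam',T[:3,3].round(1))
    Rt=R.from_euler('xyz',o['ee_rot'])
    fo=Rt.inv().apply(f-o['position']); print('foot in tool',np.percentile(fo,[1,50,99],axis=0).round(1).tolist())
np.savez('w3.npz',P=P)
print(o['time_s'])
E
python3 meas.py
```

```text
base [539.3 -47. ] [118.5  92. ] 8.36
foot [509.2 -65.7] [22.1 27.2] 10.52 zmin 171.05407807570828
tcp [512.84 -79.38 193.43] [3.1414e+00 1.0000e-04 1.7480e+00] cam [497.9  -1.2 337. ]
foot in tool [[1.6, -12.0, 11.9], [20.3, -1.3, 14.4], [27.5, 9.7, 22.4]]
base [539.5 -46.9] [119.1  91.9] 8.36
foot [509.2 -65.5] [22.  26.9] 10.56 zmin 171.38122116831246
tcp [512.86 -79.26 193.46] [3.1413e+00 1.0000e-04 1.7482e+00] cam [497.9  -1.  337. ]
foot in tool [[1.7, -12.0, 11.8], [20.3, -1.3, 14.4], [27.5, 9.7, 22.1]]
4.5
```

>>> jog_arm([
  {"grip":0.8,"slide":[1.3,0.7,2],"rot":[0,0,0.02]},
  {"grip":0.8,"slide":[2.5,1.3,5],"rot":[0,0,0.037]},
  {"grip":0.8,"slide":[2.5,1.3,8],"rot":[0,0,0.037]},
  {"grip":0.8,"slide":[2.5,1.3,8.8],"rot":[0,0,0.037]},
  {"grip":0.8,"slide":[2.5,1.3,8.8],"rot":[0,0,0.037]},
  {"grip":0.8,"slide":[2.5,1.3,8.8],"rot":[0,0,0.037]},
  {"grip":0.8,"slide":[2.5,1.3,8.8],"rot":[0,0,0.037]},
])

```text
time_s: 5.25
position: [523.0, -52.6, 107.4]
ee_rot: [3.138, 0.002, 1.711]
force: [0.5, -0.1, -1.6]
grip_width: 11.2
grasp_force: 59.2
```

```bash
python3 meas.py; python3 - <<'E'
from h import *
P=np.load('w3.npz')['P']; a=np.deg2rad(8.3)
M=np.array([[np.cos(a),np.sin(a)],[-np.sin(a),np.cos(a)]])
q=(P[...,:2]-[540,-47.4])@M.T; Z=P[...,2]
def ext(n,m):
    s=q[m]; print(n,len(s),np.percentile(s,[1,50,99],axis=0).round(1).tolist() if len(s) else '')
i=(q[...,1]>-10)&(q[...,1]<33)
ext('block',(Z>36.5)&(Z<41)&(q[...,0]<36)&(q[...,0]>-15)&i)
ext('floor',(Z>8)&(Z<14)&(q[...,0]>-37)&(q[...,0]<0)&i)
ext('stop',(Z>24)&(Z<36)&(q[...,0]<-25)&(q[...,0]>-55)&i)
ext('foot',(Z>83)&(Z<97))
snap('wrist','w4.png')
E
```

```text
base [539.9 -46.8] [120.3  92.3] 8.33
foot [520.  -38.7] [22.  27.1] 8.3 zmin 85.48559865949663
tcp [522.99 -52.65 107.42] [3.1378e+00 1.5000e-03 1.7114e+00] cam [510.4  26.2 250.9]
foot in tool [[1.7, -11.9, 11.9], [20.3, -1.3, 14.4], [27.5, 9.7, 21.9]]
base [539.8 -46.8] [119.9  92. ] 8.31
foot [519.8 -38.8] [22.  27.2] 8.4 zmin 85.0480947453606
tcp [522.89 -52.6  107.36] [3.1379e+00 1.4000e-03 1.7115e+00] cam [510.3  26.2 250.8]
foot in tool [[1.7, -11.9, 11.6], [20.3, -1.3, 14.4], [27.5, 9.7, 22.3]]
5.3
block 3455 [[-5.9, -9.6], [13.8, 12.0], [35.6, 29.4]]
floor 1332 [[-34.1, 7.7], [-20.0, 21.7], [-1.7, 32.8]]
stop 1130 [[-45.8, -9.5], [-39.7, 12.8], [-34.0, 32.8]]
foot 1700 [[-29.5, -1.0], [-18.8, 17.8], [-7.9, 24.8]]
```

View pics/w4.png

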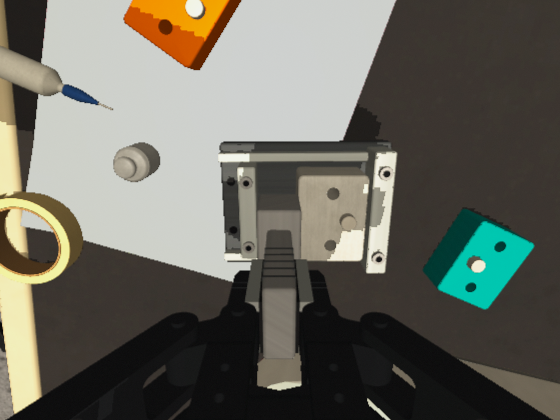

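The view shows the foot over the gap, centred about 1.3 mm too close to the block. I'll shift 1 mm back and descend carefully.

>>> jog_arm([
  {"grip":0.8,"slide":[0,-0.1,0],"rot":[0,0,0]},
  {"grip":0.8,"slide":[0,-0.1,1],"rot":[0,0,0]},
  {"grip":0.8,"slide":[0,-0.1,1.6],"rot":[0,0,0]},
  {"grip":0.8,"slide":[0,-0.1,2.1],"rot":[0,0,0]},
  {"grip":0.8,"slide":[0,-0.1,2.5],"rot":[0,0,0]},
  {"grip":0.8,"slide":[0,-0.1,2.8],"rot":[0,0,0]},
  {"grip":0.8,"slide":[0,-0.1,3.1],"rot":[0,0,0]},
  {"grip":0.8,"slide":[0,-0.1,3.4],"rot":[0,0,0]},
  {"grip":0.8,"slide":[0,-0.1,3.4],"rot":[0,0,0]},
])

```text
time_s: 6.3
position: [519.9, -52.1, 70.9]
ee_rot: [-3.141, -0.0, 1.712]
force: [1.3, -0.3, -3.9]
grip_width: 11.3
grasp_force: 59.3
```

>>> jog_arm([
  {"grip":0.8,"slide":[0,0,0.3],"rot":[0,0,0]},
  {"grip":0.8,"slide":[0,0,0.6],"rot":[0,0,0]},
  {"grip":0.8,"slide":[0,0,0.9],"rot":[0,0,0]},
  {"grip":0.8,"slide":[0,0,1.2],"rot":[0,0,0]},
  {"grip":0.8,"slide":[0,0,1.4],"rot":[0,0,0]},
  {"grip":0.8,"slide":[0,0,1.4],"rot":[0,0,0]},
])

```text
time_s: 6.9
position: [519.8, -52.1, 56.8]
ee_rot: [-3.141, -0.0, 1.712]
force: [0.5, -0.2, -3.0]
grip_width: 11.3
grasp_force: 59.3
```

```bash
python3 - <<'E'
from h import *
for i in range(5):
    im,d,cal=snap('wrist'); o=bot.get_obs(); print(np.round(o['position'],2),np.round(o['force'],1))
P=cloud(d,cal); a=np.deg2rad(8.3)
M=np.array([[np.cos(a),np.sin(a)],[-np.sin(a),np.cos(a)]])
q=(P[...,:2]-[540,-47.4])@M.T; Z=P[...,2]
def ext(n,m):
    s=np.c_[q,Z[...,None]][m] if 0 else np.concatenate([q,Z[...,None]],-1)[m]; print(n,len(s),np.percentile(s,[1,50,99],axis=0).round(1).tolist() if len(s) else '')
i=(q[...,1]>-10)&(q[...,1]<30)
ext('blocktop',(Z>36.5)&(Z<41)&(q[...,0]<36)&(q[...,0]>-3)&i)
ext('foot/gap',(Z>13)&(Z<60)&(q[...,0]>-29)&(q[...,0]<-8)&(abs(q[...,1]-15)<8))
ext('stop',(Z>24)&(Z<36)&(q[...,0]<-32)&(q[...,0]>-55)&i)
E
```

```text
[520.03 -52.1   57.07] [-0.2  0.5 -2.3]
[520.23 -52.13  57.26] [ 0.2  0.4 -2.8]
[520.35 -52.16  57.38] [-0.7 -0.4 -2.2]
[520.4  -52.18  57.45] [ 0.6 -0.5 -2.9]
[520.43 -52.19  57.5 ] [ 0.4 -0.1 -2.1]
blocktop 5083 [[-2.6, -9.5, 37.2], [15.3, 11.9, 39.0], [35.7, 29.4, 40.4]]
foot/gap 1104 [[-28.7, 7.7, 41.7], [-19.4, 15.6, 43.6], [-10.3, 22.8, 59.5]]
stop 1596 [[-45.8, -9.5, 25.7], [-39.6, 11.3, 31.0], [-34.0, 29.6, 34.7]]
```

In the gap without contact, with about 2.5 mm left to the floor.

>>> jog_arm([
  {"grip":0.8,"slide":[0,0,0.1],"rot":[0,0,0]},
  {"grip":0.8,"slide":[0,0,0.18],"rot":[0,0,0]},
  {"grip":0.8,"slide":[0,0,0.24],"rot":[0,0,0]},
  {"grip":0.8,"slide":[0,0,0.24],"rot":[0,0,0]},
  {"grip":0.8,"slide":[0,0,0.24],"rot":[0,0,0]},
  {"grip":0.8,"slide":[0,0,0.24],"rot":[0,0,0]},
])

```text
time_s: 7.75
position: [520.3, -52.1, 55.2]
ee_rot: [-3.142, -0.0, 1.712]
force: [-1.2, 0.8, 0.9]
grip_width: 11.3
grasp_force: 59.9
```

>>> jog_arm([
  {"grip":0.8,"slide":[0,0,0.03],"rot":[0,0,0]},
  {"grip":0.8,"slide":[0,0,0.05],"rot":[0,0,0]},
  {"grip":0.8,"slide":[0,0,0.05],"rot":[0,0,0]},
  {"grip":0.8,"slide":[0,0,0.05],"rot":[0,0,0]},
])

```text
time_s: 8.15
position: [520.3, -52.1, 55.1]
ee_rot: [-3.141, -0.0, 1.712]
force: [-3.5, 0.3, 4.9]
grip_width: 11.2
grasp_force: 60.6
```

Seated on the floor. Now push toward the fence (+tool y).

>>> jog_arm([
  {"grip":0.8,"slide":[0,0.1,0],"rot":[0,0,0]},
  {"grip":0.8,"slide":[0,0.2,0],"rot":[0,0,0]},
  {"grip":0.8,"slide":[0,0.3,0],"rot":[0,0,0]},
  {"grip":0.8,"slide":[0,0.4,0],"rot":[0,0,0]},
  {"grip":0.8,"slide":[0,0.5,0],"rot":[0,0,0]},
  {"grip":0.8,"slide":[0,0.5,0],"rot":[0,0,0]},
  {"grip":0.8,"slide":[0,0.5,0],"rot":[0,0,0]},
])

```text
time_s: 8.85
position: [524.1, -51.9, 55.2]
ee_rot: [-3.138, 0.0, 1.713]
force: [-5.9, -1.2, 8.8]
grip_width: 11.2
grasp_force: 61.0
```

>>> jog_arm([
  {"grip":0.8,"slide":[0,0.07,0],"rot":[0,0,0]},
  {"grip":0.8,"slide":[0,0.14,0],"rot":[0,0,0]},
  {"grip":0.8,"slide":[0,0.2,0],"rot":[0,0,0]},
  {"grip":0.8,"slide":[0,0.25,0],"rot":[0,0,0]},
  {"grip":0.8,"slide":[0,0.25,0],"rot":[0,0,0]},
  {"grip":0.8,"slide":[0,0.25,0],"rot":[0,0,0]},
])

```text
time_s: 9.45
position: [525.9, -51.6, 55.2]
ee_rot: [-3.137, 0.0, 1.713]
force: [-7.3, -1.1, 10.1]
grip_width: 11.0
grasp_force: 61.2
```

```bash
cat > chk.py <<'E'
from h import *
for i in range(4):
    im,d,cal=snap('wrist','c_%d.png'%int(bot.get_obs()['time_s']*100)); o=bot.get_obs()
print(np.round(o['position'],2),np.round(o['ee_rot'],4),np.round(o['force'],1),np.round(o['moment'],2),o['time_s'])
P=cloud(d,cal); a=np.deg2rad(8.3)
M=np.array([[np.cos(a),np.sin(a)],[-np.sin(a),np.cos(a)]])
q=(P[...,:2]-[540,-47.4])@M.T; Z=P[...,2]
def ext(n,m):
    s=np.concatenate([q,Z[...,None]],-1)[m]; print(n,len(s),np.percentile(s,[1,50,99],axis=0).round(1).tolist() if len(s) else '')
i=(q[...,1]>-10)&(q[...,1]<25)
ext('block+foot top',(Z>36.5)&(Z<44)&(q[...,0]<46)&(q[...,0]>-36)&i)
s=(Z>8)&(Z<36)&(q[...,0]>25)&(q[...,0]<42.5)&i; ext('between block and fence',s)
ext('fence',(Z>32)&(Z<36.5)&(q[...,0]>36)&(q[...,0]<60)&i)
ext('gap behind foot',(Z>8)&(Z<14)&(q[...,0]>-36)&(q[...,0]<0)&i)
ext('block y',(Z>36.5)&(Z<41)&(q[...,0]<36)&(q[...,0]>8)&(abs(q[...,1])<36))
E
python3 chk.py
```

```text
[525.94 -51.62  55.19] [-3.1366e+00  2.0000e-04  1.7127e+00] [-7.8 -0.5  9.9] [-0.21  1.49 -0.02] 9.65
block+foot top 6516 [[-26.1, -9.4, 37.5], [10.3, 11.5, 39.2], [39.2, 24.8, 42.5]]
between block and fence 150 [[41.7, -9.4, 31.4], [42.1, 8.2, 33.8], [42.5, 24.6, 35.7]]
fence 1740 [[41.8, -9.6, 32.8], [48.2, 8.2, 34.9], [55.5, 24.6, 36.2]]
gap behind foot 586 [[-34.2, -9.4, 9.5], [-31.4, 10.9, 10.9], [-9.2, 25.0, 13.2]]
block y 5129 [[8.4, -29.4, 37.1], [22.1, 4.7, 38.9], [35.8, 29.5, 40.4]]
```

>>> jog_arm([
  {"grip":0.8,"slide":[0,0.07,0],"rot":[0,0,0]},
  {"grip":0.8,"slide":[0,0.14,0],"rot":[0,0,0]},
  {"grip":0.8,"slide":[0,0.2,0],"rot":[0,0,0]},
  {"grip":0.8,"slide":[0,0.25,0],"rot":[0,0,0]},
  {"grip":0.8,"slide":[0,0.25,0],"rot":[0,0,0]},
  {"grip":0.8,"slide":[0,0.25,0],"rot":[0,0,0]},
])

```text
time_s: 10.25
position: [527.8, -51.3, 55.2]
ee_rot: [-3.135, 0.0, 1.713]
force: [-8.8, -2.0, 11.9]
grip_width: 11.6
grasp_force: 61.5
```

```bash
python3 chk.py
```

```text
[527.84 -51.33  55.2 ] [-3.1351e+00  1.0000e-04  1.7130e+00] [-8.6 -1.1 11.6] [-0.25  1.69  0.05] 10.45
block+foot top 6528 [[-24.2, -9.5, 37.4], [12.4, 11.5, 39.2], [41.0, 24.8, 42.4]]
between block and fence 0 
fence 1519 [[43.1, -9.6, 33.6], [49.1, 8.3, 34.9], [55.4, 24.7, 36.2]]
gap behind foot 760 [[-34.2, -9.5, 9.4], [-30.4, 10.2, 11.0], [-6.0, 24.9, 13.4]]
block y 5006 [[8.4, -29.3, 37.2], [22.4, 5.3, 38.9], [35.7, 29.4, 40.3]]
```

>>> jog_arm([
  {"grip":0.8,"slide":[0,0.07,0],"rot":[0,0,0]},
  {"grip":0.8,"slide":[0,0.14,0],"rot":[0,0,0]},
  {"grip":0.8,"slide":[0,0.2,0],"rot":[0,0,0]},
  {"grip":0.8,"slide":[0,0.2,0],"rot":[0,0,0]},
  {"grip":0.8,"slide":[0,0.2,0],"rot":[0,0,0]},
])

```text
time_s: 10.95
position: [528.0, -51.3, 55.2]
ee_rot: [-3.13, -0.0, 1.714]
force: [-13.5, -1.4, 16.4]
grip_width: 11.3
grasp_force: 62.2
```

```bash
python3 chk.py
```

```text
[528.01 -51.36  55.23] [-3.1306e+00 -1.0000e-04  1.7136e+00] [-13.5  -2.3  16.1] [-0.43  2.44  0.04] 11.15
block+foot top 6555 [[-24.1, -9.5, 37.6], [12.4, 11.5, 39.2], [41.1, 24.8, 42.8]]
between block and fence 0 
fence 1521 [[43.0, -9.5, 33.5], [49.2, 8.3, 34.9], [55.5, 24.6, 36.2]]
gap behind foot 771 [[-34.2, -9.6, 9.5], [-30.4, 10.7, 11.0], [-5.7, 25.0, 13.2]]
block y 5022 [[8.3, -29.2, 37.3], [22.4, 5.3, 38.9], [35.8, 29.5, 40.4]]
```

The block has stopped at the fence: position is stalled and the force is rising. I'll remove the small 0.6° tool tilt so the spacer sits flat, then check.

>>> jog_arm([
  {"grip":0.8,"slide":[0,0,0],"rot":[-0.006,0,0]},
  {"grip":0.8,"slide":[0,0,0],"rot":[-0.012,0,0]},
  {"grip":0.8,"slide":[0,0,0],"rot":[-0.012,0,0]},
  {"grip":0.8,"slide":[0,0,0],"rot":[-0.012,0,0]},
])

```text
time_s: 11.55
position: [527.8, -51.4, 55.1]
ee_rot: [3.141, -0.0, 1.714]
force: [-13.5, -2.7, 16.4]
grip_width: 11.0
grasp_force: 62.1
```

```bash
python3 chk.py; ls pics | tail -2; python3 - <<'E'
from h import *
im,d,cal=snap('wrist'); P=cloud(d,cal);a=np.deg2rad(8.3)
M=np.array([[np.cos(a),np.sin(a)],[-np.sin(a),np.cos(a)]])
q=(P[...,:2]-[540,-47.4])@M.T; Z=P[...,2]
for y in (-24,-12,0,12,24):
    i=(abs(q[...,1]-y)<3); f=lambda m,p:np.percentile(q[...,0][m&i],p).round(1)
    print(y,'block front',f((Z>37)&(Z<40.5)&(q[...,0]>10)&(q[...,0]<43),99),'fence in',f((Z>32)&(Z<36.3)&(q[...,0]>35)&(q[...,0]<60),1))
s=(Z>39.8)&(Z<46)&(q[...,0]>-26)&(q[...,0]<-3)&(q[...,1]>6)&(q[...,1]<25)
A=np.c_[q[s],np.ones(s.sum())]; print('foot top plane',np.linalg.lstsq(A,Z[s],rcond=None)[0])
cv2.imwrite('pics/fin.png',cv2.resize(im[120:330,180:460,::-1],None,fx=2.5,fy=2.5))
E
```

```text
[527.85 -51.37  55.15] [ 3.1411e+00 -1.0000e-04  1.7138e+00] [-14.1  -2.6  16.9] [-0.49  2.53  0.05] 11.75
block+foot top 6499 [[-24.2, -9.3, 37.5], [12.3, 11.4, 39.2], [41.1, 24.8, 42.4]]
between block and fence 0 
fence 1507 [[43.0, -9.6, 33.6], [49.2, 8.3, 34.9], [55.4, 24.6, 36.3]]
gap behind foot 801 [[-34.2, -9.5, 9.5], [-30.3, 10.5, 11.0], [-4.9, 25.0, 13.5]]
block y 5002 [[8.4, -29.4, 37.1], [22.4, 5.3, 39.0], [35.7, 29.5, 40.3]]
w2.png
w4.png
-24 block front 41.3 fence in 43.0
-12 block front 41.3 fence in 43.2
0 block front 41.4 fence in 43.2
12 block front 41.3 fence in 43.2
24 block front 41.4 fence in 43.1
foot top plane [ 1.66181911e-04 -2.25686425e-02  4.15665069e+01]
```

View pics/fin.png

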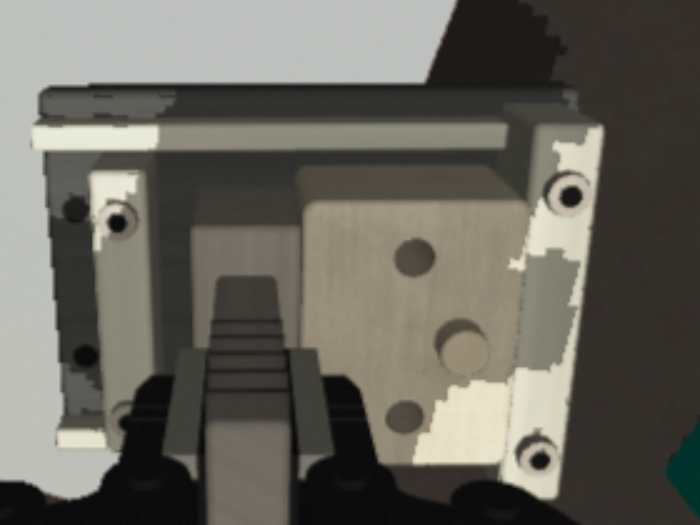

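The block is even along the fence and the foot sits between bar and block. One check remains: whether the foot is really level in y, using the block top as reference.

```bash
python3 - <<'E'
from h import *
im,d,cal=snap('wrist'); P=cloud(d,cal);a=np.deg2rad(8.3)
M=np.array([[np.cos(a),np.sin(a)],[-np.sin(a),np.cos(a)]])
q=(P[...,:2]-[540,-47.4])@M.T; Z=P[...,2]
def pl(n,s):
    X=q[s];z=Z[s];k=np.ones(len(z),bool)
    for _ in range(4):
        c=np.linalg.lstsq(np.c_[X[k],np.ones(k.sum())],z[k],rcond=None)[0]; r=z-np.c_[X,np.ones(len(z))]@c; k=abs(r)<1.2
    print(n,k.sum(),c.round(4),'z at y=8,16,24',[round(float(np.median(z[k&(abs(X[:,1]-y)<2)])),2) for y in(8,16,23)],r[k].std())
pl('block',(Z>36)&(Z<41)&(q[...,0]>2)&(q[...,0]<38)&(q[...,1]>5)&(q[...,1]<28))
pl('block all',(Z>36)&(Z<41)&(q[...,0]>2)&(q[...,0]<38)&(abs(q[...,1])<28))
pl('foot',(Z>39)&(Z<44)&(q[...,0]>-22)&(q[...,0]<-5)&(q[...,1]>5)&(q[...,1]<24))
P=np.load('w3.npz')['P'];q=(P[...,:2]-[540,-47.4])@M.T; Z=P[...,2]
pl('foot in air',(Z>89)&(Z<97)&(q[...,0]>-28)&(q[...,0]<-9)&(q[...,1]>5)&(q[...,1]<24))
E
```

```text
block 2799 [ 7.00000e-04 -1.00000e-04  3.89351e+01] z at y=8,16,24 [38.99, 38.91, 38.97] 0.5281790276435963
block all 5501 [ 1.50000e-03 -8.00000e-04  3.89321e+01] z at y=8,16,24 [38.99, 38.91, 38.97] 0.5195118227483068
foot 752 [1.00000e-03 6.40000e-03 4.08913e+01] z at y=8,16,24 [40.85, 41.01, 41.0] 0.5369694069542733
foot in air 923 [ 1.00000e-02 -5.40000e-03  9.34484e+01] z at y=8,16,24 [93.16, 93.13, 93.12] 0.5164811145853727
```

The foot top is level and 2.0 mm above the block top, so the spacer is fully seated. The block is flush at the fence and held with about 14 N. Handing in.

```bash
python3 -c "
from h import *
print(order.close_job()); print(bot.get_obs()['time_s'])"
```

```text
the job is handed in; nothing more can be done
None
the job is handed in; nothing more can be done
```

I slid the spacer fully down into nest_a's gap and pushed block_a flush against the fence, where it is still gripped and pressed at about 14 N; I handed the job in at about 12 s, and no verdict came back.

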